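# Reset the popped breaker under the analyser's push-to-open flap

### The job

A panel breaker in the thermal analyser has popped out. With a fingertip, press down the free edge of the flush white flap in the analyser's top until its touch catch lets go and the flap springs ajar, push the flap right over until it rests fully open, then press the popped button all the way in. Grasp and lift nothing, force nothing, and leave everything else where it stands.

Things in the scene. Friction and masses are not known exactly. Their poses are not given: they have to be found in the camera images.
- analyser: bench-top thermal analyser 460 wide (y) x 440 deep (x) x 200 mm high, fixed. Dark half on its own +y side, sloping touch screen in front, 190 mm furnace tower on top (132 mm across at its foot, axis at own x +100, y +110; reaches 390 mm). White half on its own -y side, flat top, the flap in it. Origin: centre of the underside; own -x is its front, towards the robot.
- flap (a joint): hinge angle of the flap, rad: 0 shut (held by the catch), -0.07 pressed in to its stop, 0.6 ajar, 1.95 fully open (22 degrees past upright). Beyond 0.6 the spring no longer acts: let go short of upright (1.57) it falls back to ajar, past upright it falls fully open. Once tripped the catch does not take hold again: pushed shut, the flap springs ajar again.
- flap_press (a point): where three short ridges on the flap's upper face mark the place to press: 22 mm in from the free edge, 68 mm from the hinge line, 40 mm from the flap's middle towards the analyser's front; moves with the flap. Pressed here it takes about 4 N to go in 5 mm to a firm stop; the catch lets go after about 4 mm and, as the finger draws back, the spring lifts the flap ajar.
- flap_edge (a point): middle of the flap's free edge, upper face; moves with the flap. The flap is a white panel, 156 mm along the hinge x 88 mm x 4 mm, 75 g, smooth, shut level with the casing's top, 42 mm from the analyser's -y side. Ajar, this edge is about 51 mm above the casing's top. Under its front end (42 to 62 mm from the middle) the catch's tongue hangs 20 mm below the panel, 4 to 20 mm in from the edge.
- flap_hinge (a point): fixed point on the analyser's flat top (200 mm up), middle of the flap's hinge line, which runs parallel to the analyser's x on the flap's +y side (towards the furnace). From here to flap_edge, seen from above, is square to the hinge, 90 mm.
- popped_button (a joint): travel of the popped breaker's button, m: 0 to 0.002 at the start (popped out), 0.009 pressed all the way in. It slides straight down, takes about 3 N, and stays where it is left.
- button_top (a point): centre of the top of the popped button, a black cap 13 mm across: popped out 17 mm below the casing's top, pressed in 26 mm below it. It may be any of three alike breakers in a row parallel to the hinge, 47 mm from it, 45 mm apart; the other two are in already, so it stands 9 mm prouder and shows its pale shaft.
- bay_floor (a point): centre of the floor of the bay under the flap, 35 mm below the casing's top. The bay is 160 mm along the hinge x 94 mm, with upright walls; the breakers' nuts (23 mm across) and collars stand up to 6 mm above this floor; a catch housing 34 mm long and 6 mm thick is on the wall opposite the hinge, at the front end.
- tweezers: bystander: steel tweezers 125 mm long and 8 mm high, lying on the analyser's white top in front of the flap. Origin: middle of the underside.
- pan_tin: bystander: round aluminium tin of sample pans, 61 mm across, 22 mm high, on the white top behind the flap. Origin: centre of the underside.
- vial: bystander: small glass vial, 26 mm across, 50 mm high, standing on the dark top behind the screen. Origin: centre of the underside.
- spray_bottle: bystander: white spray bottle with a yellow head, 80 mm across, 220 mm high, on the bench at the left. Origin: centre of the underside.
- beaker: bystander: glass beaker, 72 mm across, 90 mm high, on the bench at the left. Origin: centre of the underside.
- wash_bottle: bystander: white bottle, 60 mm across, 120 mm high, on the bench at the right. Origin: centre of the underside.

How it is judged (in metres and radians):
On the way, in this order (a step that is already met when the one before it is completed fails the run):
1. the catch has let go and the flap stands ajar or further (value of joint flap above 0.4 rad), for 0.1 s.
2. the flap lies fully open (value of joint flap above 1.8 rad), for 0.2 s.
3. the popped button is pressed in (value of joint popped_button above 0.0075 m), for 0.1 s.
At the end, for the whole second after the job is handed in: The flap rests fully open (hinge over 1.8 rad), the popped button is in by more than 7.5 of its 9 mm, and every bystander is within 20 mm of where it stood (value of joint flap above 1.8 rad and value of joint popped_button above 0.0075 m and distance of each of tweezers, pan_tin, vial, spray_bottle, beaker, wash_bottle from where it was at the start of the episode below 0.02 m); the robot touches nothing.
It fails at once if the analyser or its flap is struck or forced with more than 60 N (contact force between the arm and analyser above 60 N).
It fails at once if the analyser or its flap is struck or forced with the fingers with more than 60 N (contact force between the fingers and analyser above 60 N).
It fails at once if a bystander is lifted, carried, knocked over or pushed more than 20 mm (distance of any of tweezers, pan_tin, vial, spray_bottle, beaker, wash_bottle from where it was at the start of the episode above 0.02 m).
It also fails if it takes over 51 s, if anything falls off the work surface, if the arm or the gripper's body presses on something with over 40 N, if the wrist force passes 120 N, or if a joint passes its speed limit or range.

### The arm

A 7-joint arm with a two-finger parallel gripper is mounted at the origin on the work surface. World frame = base frame: x ahead of the robot, y to its left, z up, the work surface at z = 0. Lengths are in m, angles in degrees, forces in N, time in s.
With the tool pointing down it reaches from about 0.425 to 0.875 m from the base axis. Payload 4.7 kg.
Tool frame: the origin (TCP) lies midway between the tips of the shut fingers; the grasp point (between the pads) lies 19 mm behind it; z points along the fingers, x is the direction in which the jaws open and shut, and the axes are right-handed (so a half turn about z gives the same grasp; the last joint's range is limited). The gripper opens to 87 mm and grips with 3 to 60 N. Pads are 19 mm wide; open, the fingers measure 117 mm over their backs; the gripper's body (75 mm by 190 mm) begins 51 mm behind the grasp point.
Start: joints at [-73.218, 18.392, -4.016, 83.108, 1.295, 78.541, -3.26], TCP at [0.179, 0.625, 0.223] pointing down, gripper open.
Joint ranges: [-163.93, 163.93], [-17.29, 119.83], [-79.2, 71.16], [3.27, 140.29], [-89.18, 269.18], [5.43, 117.66], [-154.24, 154.24]. Speed limits (degrees/s): [147.25, 147.25, 180, 180, 180, 180, 180].

### API

Orientations are given as [roll, pitch, yaw] about the fixed x, y, z axes, in that order (R = Rz(yaw) Ry(pitch) Rx(roll)).
In Python, from cell import telemetry, optics, env gives the robot as it stands.
- The arm moves only by the tool arm_command, never from a script. Its arguments are lists of equal length, an entry for each row: "translation": the shift along the tool's x, y, z in cm, a list of three; "twist": the turn about the tool's z in degrees. In form: {"translation": [[x, y, z], ...], "twist": [twist, ...]}. A call has 1 to 10 rows; each row shifts and turns the pose as measured when the row begins, along the tool's axes as they then stand; what a row does not reach is not made up. A row lasts 1/8 s, in which the tool goes at most 62.5 mm and 10.7 degrees, less where a joint would pass 70% of its speed; a pose out of reach is approached as far as the arm can. A call is refused whole if a number of a shift passes 6.25 or a number of a turn 10.7, either way. A call with a gripper value outside its range is refused whole. "grip" is the opening in per cent of the stroke, from 0 (shut) to 100 (fully open), set as the call begins (left out, the last holds). The fingers move at their own pace and stop on an object; "force" is the grip in N (left out, the last holds). Time passes only in rows, so rows that do not move let the fingers close. It gives the time, the measured TCP pose, the force and the opening at its end, in the units of the state.
- telemetry.get_obs(): the state, without advancing time (a new reading comes with each control period).
- optics.read_camera(name): name is "scene" or "side" or "wrist"; returns a dict with "img" (400x640x3 uint8, blue, green, red), "fx", "fy", "cx", "cy" (pixels), "extrinsics" (4x4, takes a point from camera to world coordinates); the wrist camera has in their place "hand_eye" (4x4, takes a point from camera to tool coordinates, whose origin is the TCP and whose axes are the tool frame's). Camera axes: x right, y up, looking along -z (the intrinsics and any distortion apply to the point x, -y, -z); pixel columns grow to the right and rows downward; lengths in m; the calibration is good to about 2 mm. A picture is of the moment at which its call begins: read the wrist's pose just before it. There is no depth.
- env.sign_off(): hands the job in, once; it reports no verdict.
The state is a dict: "time_s": time; "qpos": joint angles; "joint_velocities": joint speeds; "effort": joint torques, N m; "tool_pos": TCP position; "tool_rot": TCP orientation; "force": force on the tool from outside, world axes, zero at the start; "wrist_torque": the same for the moment, N m; "grip_width": finger opening in m.
Only numpy, scipy, OpenCV 4.12 (cv2) and the standard library are available. Lean on these libraries where they do the work, as an engineer would, in place of code of your own. Each camera call takes 0.05 s, during which the arm holds its last target. There are 200 camera calls.

## Working session

There is one attempt and no reset: what is moved stays moved. The work goes in short steps, Python scripts to look and compute and a tool call to move; the robot and the scene stay as the last step left them, time stands still between calls to the robot, and variables do not carry over. Pictures are saved under pics/ and viewed, about 8 in all and at most 12, crops included, and the job is handed in when it is done.

Besides the shell and the picture viewer there is one more tool, called after "Call:" as name(argument=value, ...) on one line, values as JSON. arm_command: Moves the arm, as the interface text tells. Its arguments: {"type":"object","properties":{"translation":{"type":"array","items":{"type":"array","items":{"type":"number"}}},"twist":{"type":"array","items":{"type":"number"}},"grip":{"type":"number"},"force":{"type":"number"}},"required":["translation","twist"]}

```bash
mkdir -p pics; cat > h.py <<'E'
from cell import telemetry, optics, env
import numpy as np, cv2
from scipy.spatial.transform import Rotation as R
def cam(n):
    o=telemetry.get_obs(); c=optics.read_camera(n)
    if n=="wrist":
        T=np.eye(4); T[:3,:3]=R.from_euler('xyz',o['tool_rot'],degrees=True).as_matrix(); T[:3,3]=o['tool_pos']
        c['E']=T@np.array(c['hand_eye'])
    else: c['E']=np.array(c['extrinsics'])
    return c
def ray(c,u,v):
    d=c['E'][:3,:3]@np.array([(u-c['cx'])/c['fx'],-(v-c['cy'])/c['fy'],-1]); return c['E'][:3,3],d
def atz(c,u,v,z):
    p,d=ray(c,u,v); return p+d*(z-p[2])/d[2]
def proj(c,P):
    q=np.linalg.inv(c['E'])@np.append(P,1); return np.array([c['cx']-c['fx']*q[0]/q[2], c['cy']+c['fy']*q[1]/q[2]])
E
python3 - <<'E'
from h import *
import pickle
o=telemetry.get_obs();print(o)
for n in("scene","side"):
    c=cam(n);print(n,{k:v for k,v in c.items() if k not in('img','extrinsics')})
    pickle.dump(c,open(n+'.pkl','wb'));cv2.imwrite(f'pics/{n}0.png',c['img'])
E
```

```text
{'time_s': 0.0, 'qpos': array([-73.21687728,  18.44007339,  -4.01518976,  83.17669614,
         1.29526368,  78.54042675,  -3.25891559]), 'joint_velocities': array([-0.09091523, -0.01865504,  0.08146178, -0.02045748,  0.09279913,
        0.08153855,  0.0579494 ]), 'effort': array([ 7.67241709e-04, -4.91303480e+01, -4.03702743e-01, -3.12533391e+01,
       -6.41333009e-02,  4.36990173e-02,  1.80750803e-04]), 'tool_pos': array([0.17879287, 0.62433634, 0.22143426]), 'tool_rot': array([1.79993814e+02, 1.11937239e-01, 7.40274734e+01]), 'force': array([-0.23023108, -0.06904124,  0.64654493]), 'wrist_torque': array([ 0.03363496, -0.0447075 ,  0.00461458]), 'grip_width': 0.08731577510409834}
scene {'fx': 457.74198476030926, 'fy': 457.74198476030926, 'cx': 316.33298969865103, 'cy': 191.2588518102442, 'E': array([[ 0.40462582, -0.77283593,  0.48887889,  1.32578503],
       [ 0.91439795,  0.34918306, -0.20481108, -0.28671047],
       [-0.01242286,  0.5299017 ,  0.84796807,  1.4688104 ],
       [ 0.        ,  0.        ,  0.        ,  1.        ]])}
side {'fx': 404.42867791935316, 'fy': 404.42867791935316, 'cx': 319.61044734266187, 'cy': 196.17697492547003, 'E': array([[ 0.69274133,  0.51690213, -0.50291315,  0.02269343],
       [-0.72118397,  0.49822702, -0.48131438, -0.49957965],
       [ 0.00177249,  0.69611926,  0.71792397,  0.90089598],
       [ 0.        ,  0.        ,  0.        ,  1.        ]])}
```

View pics/scene0.png

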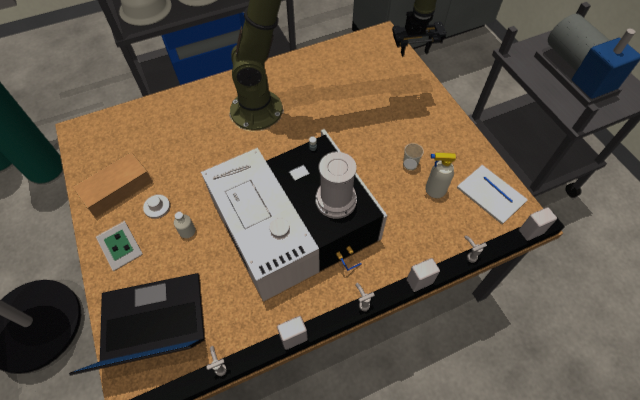

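View pics/side0.png

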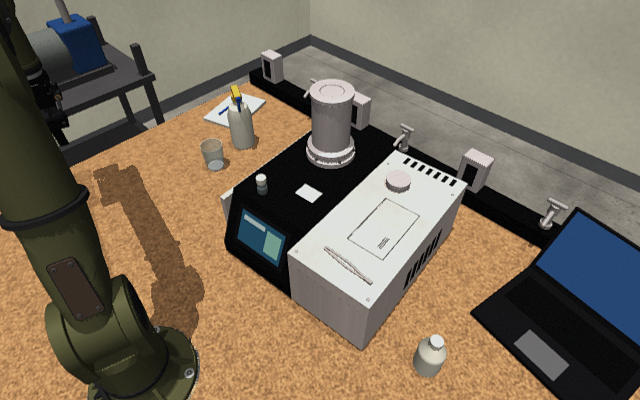

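The scene view shows the analyser, with the flap at about (248,204). In the side view the flap is at about (384,228) with its ridges at (383,242). I'll enlarge both.

```bash
python3 - <<'E'
import pickle,cv2,numpy as np
s=pickle.load(open('side.pkl','rb'))['img'][180:280,320:450]
t=pickle.load(open('scene.pkl','rb'))['img'][165:265,205:295]
f=lambda i,k:cv2.resize(i,None,fx=k,fy=k,interpolation=cv2.INTER_CUBIC)
a=f(s,6);cv2.imwrite('pics/sidec.png',a);cv2.imwrite('pics/scenec.png',f(t,6))
E
```

```text
(no output)
```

View pics/sidec.png

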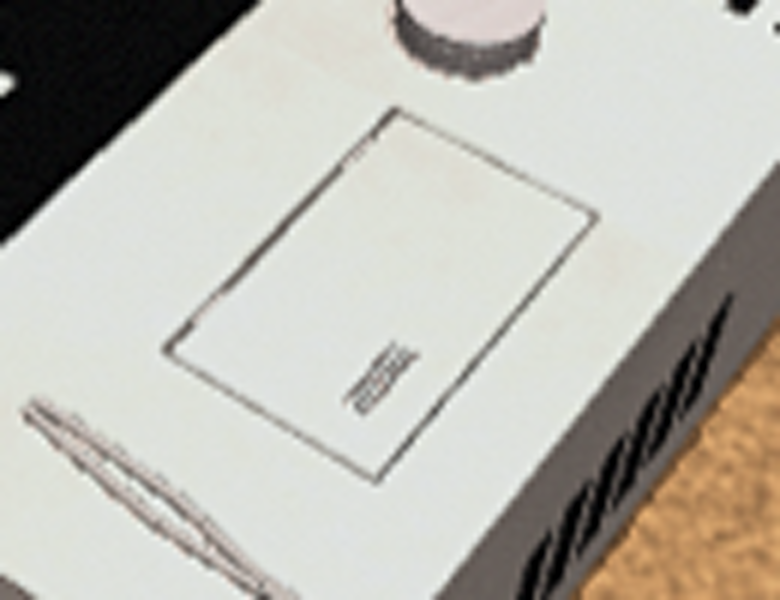

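View pics/scenec.png

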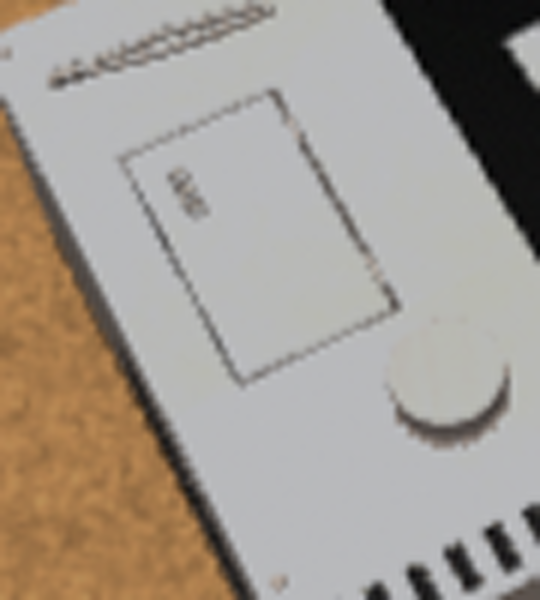

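The side crop shows the bay outline corners at (395,108), (597,214), (377,480) and (165,350), with the ridges at (381,378). The scene crop has them at (397,308), (242,382), (122,158) and (275,90), with the ridges at (187,193).

```bash
python3 - <<'E'
import pickle
from h import *
S=pickle.load(open('side.pkl','rb'));T=pickle.load(open('scene.pkl','rb'))
names=['bh','bf','ff','fh','ridge']
a=[(395,108),(597,214),(377,480),(165,350),(381,378)]
b=[(397,308),(242,382),(122,158),(275,90),(187,193)]
P=[]
for n,p,q in zip(names,a,b):
    A=atz(S,320+(p[0]+.5)/6-.5,180+(p[1]+.5)/6-.5,.2);B=atz(T,205+(q[0]+.5)/6-.5,165+(q[1]+.5)/6-.5,.2)
    print(n,A[:2].round(4),B[:2].round(4));P.append((A+B)/2)
P=np.array(P);ax=P[0]+P[1]-P[2]-P[3];ax/=np.linalg.norm(ax);n=np.array([-ax[1],ax[0],0])
print('ax',ax,np.degrees(np.arctan2(ax[1],ax[0])),'centre',P[:4].mean(0))
print('len',np.linalg.norm(P[0]-P[3]),np.linalg.norm(P[1]-P[2]),np.linalg.norm(P[0]-P[1]),np.linalg.norm(P[3]-P[2]))
c=P[:4].mean(0)
for p in P: print(((p-c)@ax).round(4),((p-c)@n).round(4))
# nominal: bay 160x94, ridge at along -40, from hinge 68
E
```

```text
bh [ 0.6202 -0.147 ] [ 0.619  -0.1491]
bf [ 0.6289 -0.2376] [ 0.627  -0.2383]
ff [ 0.4715 -0.2527] [ 0.4696 -0.253 ]
fh [ 0.4635 -0.1615] [ 0.462  -0.1617]
ridge [ 0.5081 -0.2263] [ 0.5056 -0.2277]
ax [ 9.95920766e-01  9.02320816e-02 -3.51886795e-16] 5.176958709874254 centre [ 0.54521241 -0.20010593  0.2       ]
len 0.15744892888953113 0.15805948142380744 0.09029689033882224 0.09159674454988978
0.0788 0.0451
0.079 -0.0451
-0.0791 -0.0458
-0.0786 0.0458
-0.0406 -0.0233
```

```bash
cat >> h.py <<'E'
def plan(*wps,step=.055,tw=10):
    """wps: (x,y,z,yaw). prints rows"""
    o=telemetry.get_obs();M=R.from_euler('xyz',o['tool_rot'],degrees=True);p=np.array(o['tool_pos']);yaw=o['tool_rot'][2]
    r,t=[],[]
    for w in wps:
        d=np.array(w[:3])-p;dy=(w[3]-yaw+180)%360-180
        n=max(1,int(np.ceil(max(np.linalg.norm(d)/step,abs(dy)/tw))))
        for i in range(n):
            T=R.from_euler('xyz',[180,0,yaw],degrees=True)
            r.append((np.round(T.inv().apply(d/n)*100,2)+0).tolist());t.append(round(-dy/n,1));yaw+=dy/n
        p=np.array(w[:3])
    print(len(r),r,t)
E
python3 - <<'E'
import pickle
from h import *
c=cam('wrist');print(np.array(c['hand_eye']).round(3))
T=pickle.load(open('scene.pkl','rb'));print('tower foot-ish',atz(T,336,207,.2))
plan((.179,.624,.47,74),(.42,.27,.47,74),(.47,-.14,.45,5),(.507,-.227,.26,5))
E
```

```text
[[ 1.     0.     0.001 -0.   ]
 [ 0.    -0.967 -0.255 -0.07 ]
 [ 0.001  0.255 -0.967 -0.162]
 [ 0.     0.     0.     1.   ]]
tower foot-ish [0.67446433 0.05305014 0.2       ]
25 [[-0.01, 0.01, -4.97], [-0.01, 0.01, -4.97], [-0.01, 0.01, -4.97], [-0.01, 0.01, -4.97], [-0.01, 0.01, -4.97], [-3.42, 4.12, 0.0], [-3.42, 4.12, 0.0], [-3.42, 4.12, 0.0], [-3.42, 4.12, 0.0], [-3.42, 4.12, 0.0], [-3.42, 4.12, 0.0], [-3.42, 4.12, 0.0], [-3.42, 4.12, 0.0], [-4.75, 2.01, 0.25], [-4.4, 2.7, 0.25], [-3.94, 3.33, 0.25], [-3.4, 3.89, 0.25], [-2.78, 4.35, 0.25], [-2.09, 4.72, 0.25], [-1.36, 4.98, 0.25], [-0.6, 5.13, 0.25], [0.73, 2.25, 4.75], [0.73, 2.25, 4.75], [0.73, 2.25, 4.75], [0.73, 2.25, 4.75]] [np.float64(0.0), np.float64(0.0), np.float64(0.0), np.float64(0.0), np.float64(0.0), np.float64(-0.0), np.float64(-0.0), np.float64(-0.0), np.float64(-0.0), np.float64(-0.0), np.float64(-0.0), np.float64(-0.0), np.float64(-0.0), np.float64(8.6), np.float64(8.6), np.float64(8.6), np.float64(8.6), np.float64(8.6), np.float64(8.6), np.float64(8.6), np.float64(8.6), np.float64(-0.0), np.float64(-0.0), np.float64(-0.0), np.float64(-0.0)]
```

Call:
arm_command(translation=[[0, 0, -5], [0, 0, -5], [0, 0, -5], [0, 0, -5], [0, 0, -5], [-3.4, 4.1, 0], [-3.4, 4.1, 0], [-3.4, 4.1, 0], [-3.4, 4.1, 0], [-3.4, 4.1, 0]], twist=[0, 0, 0, 0, 0, 0, 0, 0, 0, 0], grip=0)

```text
time_s: 1.4
tool_pos: [0.331, 0.4035, 0.4741]
tool_rot: [-179.9, 0.6, 74.6]
force: [0.1, -0.2, -0.2]
grip_width: 0.0014
```

```bash
python3 - <<'E'
from h import *
plan((.42,.27,.47,74),(.47,-.14,.45,5))
E
```

```text
11 [[-3.5, 4.04, 0.14], [-3.49, 4.06, 0.14], [-3.47, 4.07, 0.14], [-4.75, 2.01, 0.25], [-4.4, 2.7, 0.25], [-3.94, 3.33, 0.25], [-3.4, 3.89, 0.25], [-2.78, 4.35, 0.25], [-2.09, 4.72, 0.25], [-1.36, 4.98, 0.25], [-0.6, 5.13, 0.25]] [np.float64(0.2), np.float64(0.2), np.float64(0.2), np.float64(8.6), np.float64(8.6), np.float64(8.6), np.float64(8.6), np.float64(8.6), np.float64(8.6), np.float64(8.6), np.float64(8.6)]
```

Call:
arm_command(translation=[[-3.5, 4, 0], [-3.5, 4, 0], [-3.5, 4, 0], [-4.7, 2, 0.2], [-4.4, 2.7, 0.2], [-3.9, 3.3, 0.2], [-3.4, 3.9, 0.2], [-2.8, 4.3, 0.2], [-2.1, 4.7, 0.2], [-1.4, 5, 0.2]], twist=[0, 0, 0, 8.6, 8.6, 8.6, 8.6, 8.6, 8.6, 8.6])

```text
time_s: 2.65
tool_pos: [0.4627, -0.1057, 0.4614]
tool_rot: [179.5, 0.4, 12.3]
force: [0.3, -0.3, -0.2]
grip_width: 0.0007
```

```bash
python3 - <<'E'
from h import *
plan((.49,-.18,.38,5.2),(.507,-.227,.23,5.2))
E
```

```text
6 [[0.36, 2.61, 2.71], [0.47, 2.6, 2.71], [0.58, 2.57, 2.71], [0.42, 1.61, 5.0], [0.42, 1.61, 5.0], [0.42, 1.61, 5.0]] [np.float64(2.4), np.float64(2.4), np.float64(2.4), np.float64(-0.0), np.float64(-0.0), np.float64(-0.0)]
```

Call:
arm_command(translation=[[0.4, 2.6, 2.7], [0.5, 2.6, 2.7], [0.6, 2.6, 2.7], [0.4, 1.6, 4.6], [0.4, 1.6, 4.6], [0.4, 1.6, 4.6], [0, 0, 0], [0, 0, 0]], twist=[2.4, 2.4, 2.4, 0, 0, 0, 0, 0])

```text
time_s: 3.65
tool_pos: [0.505, -0.238, 0.2383]
tool_rot: [179.5, 0.2, 4.2]
force: [-0.0, 0.6, 0.6]
grip_width: 0.0003
```

```bash
python3 - <<'E'
from h import *
o=telemetry.get_obs();print(o['tool_pos'],o['tool_rot'],o['force'],o['qpos'].round(1))
plan((.507,-.227,.21,5.2))
c=cam('wrist');cv2.imwrite('pics/w1.png',c['img']);print(proj(c,[.507,-.227,.2]))
E
```

```text
[ 0.50500986 -0.23804946  0.23832277] [1.79520262e+02 1.56608687e-01 4.22097184e+00] [-0.00619812  0.5643264   0.55110701] [-17.7   7.7  44.   96.6  -4.9  77.8  31.3]
1 [[0.28, -1.09, 2.83]] [np.float64(-1.0)]
[325.75002172 209.12952696]
```

View pics/w1.png

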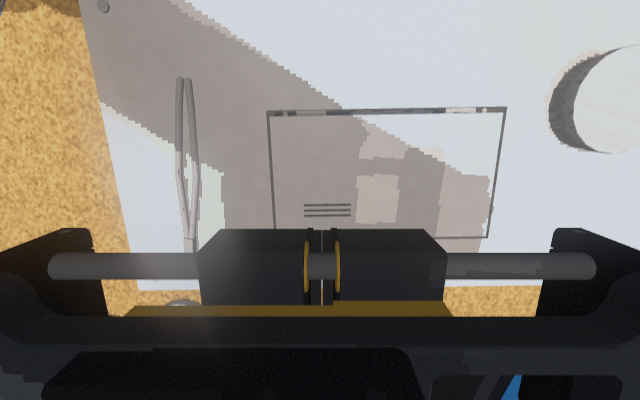

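The wrist view shows the ridges at (327,210), against a predicted (326,209). The pose estimate agrees, so I'll press.

Call:
arm_command(translation=[[0.3, -1.1, 1.4], [0, 0, 1.0], [0, 0, 0.4], [0, 0, 0]], twist=[-1, 0, 0, 0])

```text
time_s: 4.2
tool_pos: [0.5094, -0.2245, 0.2116]
tool_rot: [179.5, -0.2, 5.5]
force: [-0.5, 0.0, -0.1]
grip_width: -0.0
```

Call:
arm_command(translation=[[-0.1, 0.2, 0.6], [0, 0, 0.4], [0, 0, 0.3], [0, 0, 0.2]], twist=[0, 0, 0, 0])

```text
time_s: 4.7
tool_pos: [0.5089, -0.2274, 0.1973]
tool_rot: [179.5, -0.2, 5.5]
force: [-2.5, 1.7, 6.7]
grip_width: 0.0005
```

Call:
arm_command(translation=[[0, 0, 0.2], [0, 0, 0.2], [0, 0, 0]], twist=[0, 0, 0])

```text
time_s: 5.08
tool_pos: [0.5091, -0.2275, 0.1966]
tool_rot: [179.6, -0.3, 5.5]
force: [-0.9, 0.1, 1.9]
grip_width: 0.0007
```

Call:
arm_command(translation=[[0, 0, 0.4], [0, 0, 0.4]], twist=[0, 0])

```text
time_s: 5.32
tool_pos: [0.5096, -0.2277, 0.1953]
tool_rot: [179.8, -0.5, 5.5]
force: [-11.0, 5.1, 30.5]
grip_width: 0.0002
```

Firm stop (30 N). Drawing back clear of the flap now, up and outward.

Call:
arm_command(translation=[[0, 0, -1], [0, 0.5, -2], [0, 1, -4], [0, 2, -4], [0, 2, -2], [0, 3, 0], [0, 3, 0], [0, 0, 0]], twist=[0, 0, 0, 0, 0, 0, 0, 0])

```text
time_s: 6.32
tool_pos: [0.5206, -0.345, 0.3283]
tool_rot: [179.7, -0.5, 5.6]
force: [-0.1, 0.7, -0.1]
grip_width: 0.0002
```

```bash
python3 - <<'E'
from h import *
o=telemetry.get_obs();print(o['tool_pos'],o['tool_rot'],o['force'])
c=cam('side');i=c['img'][150:290,290:470];cv2.imwrite('pics/s2.png',cv2.resize(i,None,fx=4,fy=4))
E
```

```text
[ 0.5206114  -0.34496754  0.32832839] [179.65853974  -0.50367059   5.59792077] [-0.11202328  0.71716949 -0.05799122]
```

View pics/s2.png

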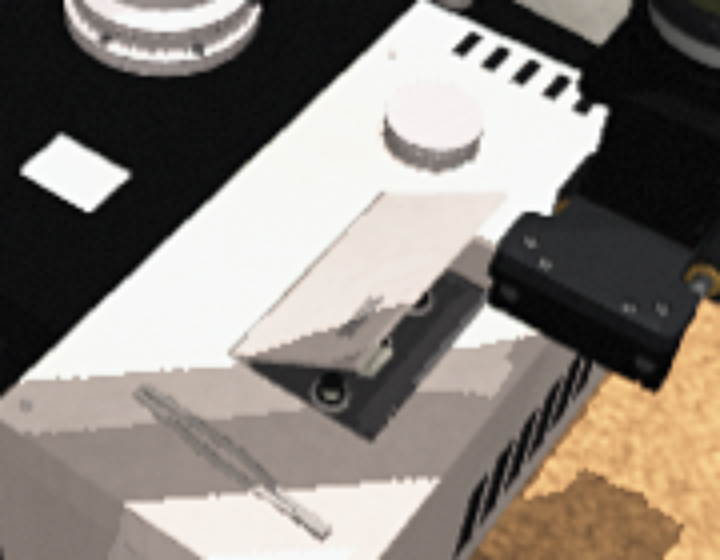

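The flap stands ajar, and I can see the front and middle breakers in the bay. Next I'll bring the fingertip outside the free edge, a little behind the middle so it clears the tongue.

```bash
python3 - <<'E'
from h import *
plan((.563,-.29,.30,5.2),(.561,-.269,.228,5.2))
E
```

```text
4 [[2.35, -2.44, 1.41], [2.34, -2.45, 1.41], [0.0, -1.05, 3.6], [0.0, -1.05, 3.6]] [np.float64(0.3), np.float64(0.3), np.float64(-0.0), np.float64(-0.0)]
```

Call:
arm_command(translation=[[2.3, -2.4, 1.4], [2.3, -2.4, 1.4], [0, -1, 3.5], [0, -1, 3.5], [0, 0, 0], [0, 0, 0]], twist=[0.3, 0.3, 0, 0, 0, 0])

```text
time_s: 7.12
tool_pos: [0.5647, -0.262, 0.2284]
tool_rot: [179.9, -0.7, 5.5]
force: [-0.2, -0.9, 0.5]
grip_width: 0.0007
```

```bash
python3 - <<'E'
from h import *
o=telemetry.get_obs();print(o['tool_pos'],o['tool_rot'],o['force'])
c=cam('scene');i=c['img'][140:270,190:330];cv2.imwrite('pics/s3.png',cv2.resize(i,None,fx=4.5,fy=4.5))
q=np.array(proj(c,o['tool_pos']));print((q-[190,140])*4.5)
E
```

```text
[ 0.5646752  -0.26200809  0.22839925] [179.93631445  -0.67848397   5.54862831] [-0.23266348 -0.87899701  0.49269303]
[179.34685658 317.81259319]
```

View pics/s3.png

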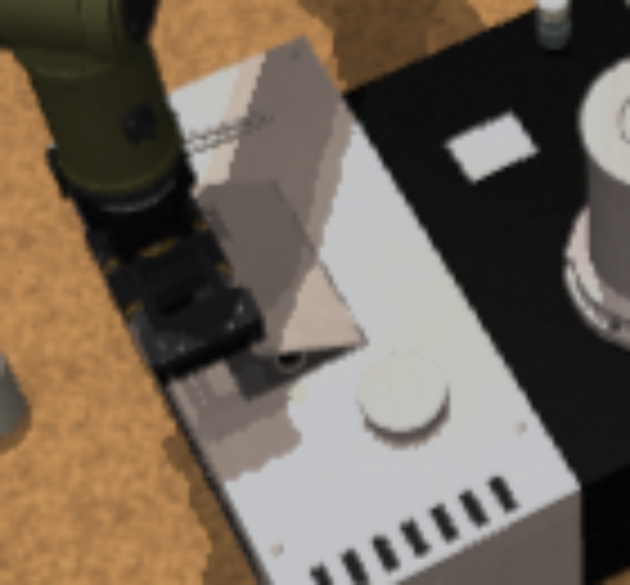

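The finger is at the free edge, at about (200,330). The flap is ajar and clear. I'll push it over now.

Call:
arm_command(translation=[[0, -1.5, 0], [0, -1.5, 0], [0, -1.5, -0.4], [0, -1.5, -0.5], [0, -1.5, -0.6]], twist=[0, 0, 0, 0, 0])

```text
time_s: 7.8
tool_pos: [0.5594, -0.1968, 0.2527]
tool_rot: [178.8, -1.5, 4.9]
force: [-0.1, -0.2, 0.0]
grip_width: 0.0004
```

Call:
arm_command(translation=[[0, -1.2, -0.2], [0, -1.2, -0.1], [0, -1, 0], [0, -0.8, 0], [0, 0, 0], [0, 0, 0]], twist=[0, 0, 0, 0, 0, 0])

```text
time_s: 8.55
tool_pos: [0.5553, -0.1484, 0.2545]
tool_rot: [178.9, -1.5, 5.2]
force: [-0.4, -0.4, 0.4]
grip_width: 0.0008
```

```bash
python3 - <<'E'
from h import *
o=telemetry.get_obs();print(o['tool_pos'],o['tool_rot'],o['force'])
c=cam('side');i=c['img'][130:290,290:490];cv2.imwrite('pics/s4.png',cv2.resize(i,None,fx=3.5,fy=3.5))
E
```

```text
[ 0.55528966 -0.14844155  0.25449805] [178.93000042  -1.4921061    5.19390341] [-0.36892027 -0.43203922  0.36967692]
```

View pics/s4.png

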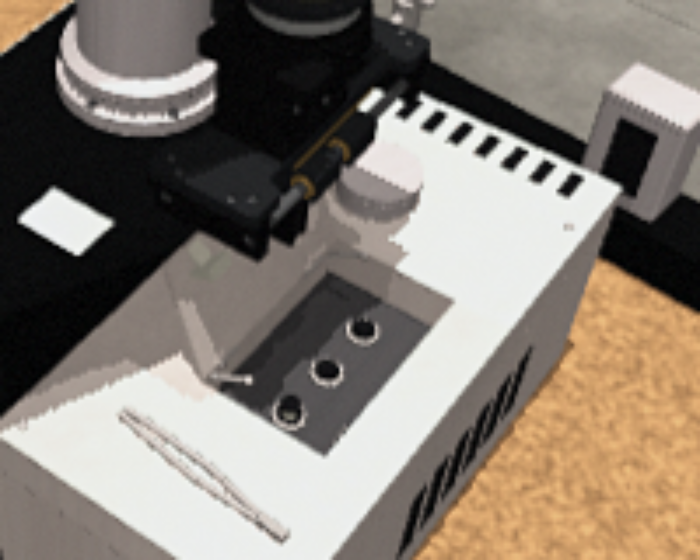

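The flap has gone over and leans open, and three breakers are visible in the bay. I'll back off and look with the wrist camera.

Call:
arm_command(translation=[[0, 2, 0], [0, 3, 0], [0, 3, -2], [0, 3, -2], [0, 0, 0], [0, 0, 0]], twist=[0, 0, 0, 0, 0, 0])

```text
time_s: 9.35
tool_pos: [0.5636, -0.2618, 0.296]
tool_rot: [178.9, -1.3, 5.1]
force: [-0.1, 1.7, -0.9]
grip_width: 0.0006
```

```bash
python3 - <<'E'
from h import *
import pickle
o=telemetry.get_obs();print(o['tool_pos'],o['tool_rot'],o['force'])
c=cam('wrist');pickle.dump(c,open('w2.pkl','wb'));cv2.imwrite('pics/w2.png',cv2.resize(c['img'],None,fx=1.25,fy=1.25))
ax=np.array([.9959,.0902,0]);n=np.array([-.0902,.9959,0]);H=np.array([.541,-.155,.2])
for a in(-.045,0,.045):
    for d in(.017,.026): print(a,d,proj(c,H+a*ax-.047*n-[0,0,d])*1.25)
E
```

```text
[ 0.56355197 -0.26176588  0.29604551] [178.91282919  -1.33824988   5.06222287] [-0.10273558  1.72566801 -0.85195048]
-0.045 0.017 [320.49770795 166.62961926]
-0.045 0.026 [322.80115239 166.12725495]
0 0.017 [381.23674191 166.42984644]
0 0.026 [381.62021375 165.93551328]
0.045 0.017 [441.54225645 166.23149948]
0.045 0.026 [440.03262887 165.74509723]
```

View pics/w2.png

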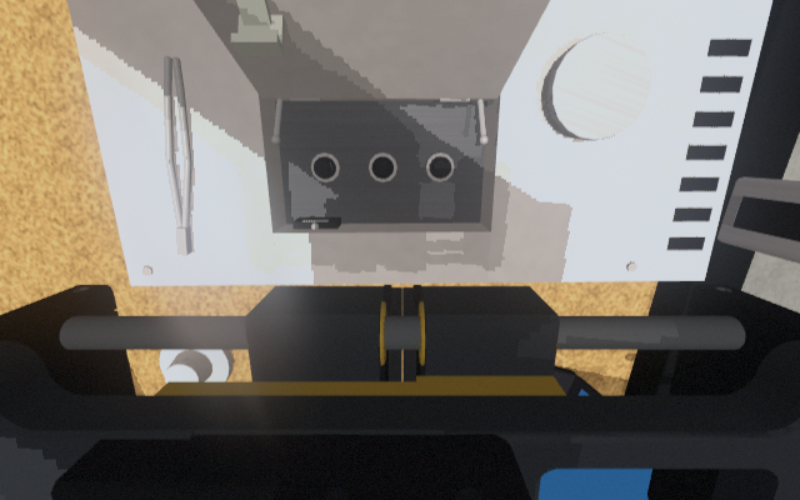

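The breakers are at (325,167), (382,167) and (440,167), as predicted. I'll enlarge to see which one is proud.

```bash
python3 - <<'E'
from h import *
import pickle
c=pickle.load(open('w2.pkl','rb'));a=cv2.resize(c['img'][112:156,240:370],(780,264),interpolation=cv2.INTER_CUBIC)
t=cam('side');i=t['img']
# flap is open, side view crop
b=cv2.resize(i[210:260,355:405],(330,330),interpolation=cv2.INTER_CUBIC)
s=cam('scene')['img'][180:235,220:275];s=cv2.resize(s,(330,330),interpolation=cv2.INTER_CUBIC)
o=np.zeros((600,780,3),np.uint8);o[:264]=a;o[266:596,:330]=b;o[266:596,340:670]=s
o=cv2.convertScaleAbs((255*(o/255.)**.5),alpha=1);cv2.imwrite('pics/z.png',o)
E
```

```text
(no output)
```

View pics/z.png

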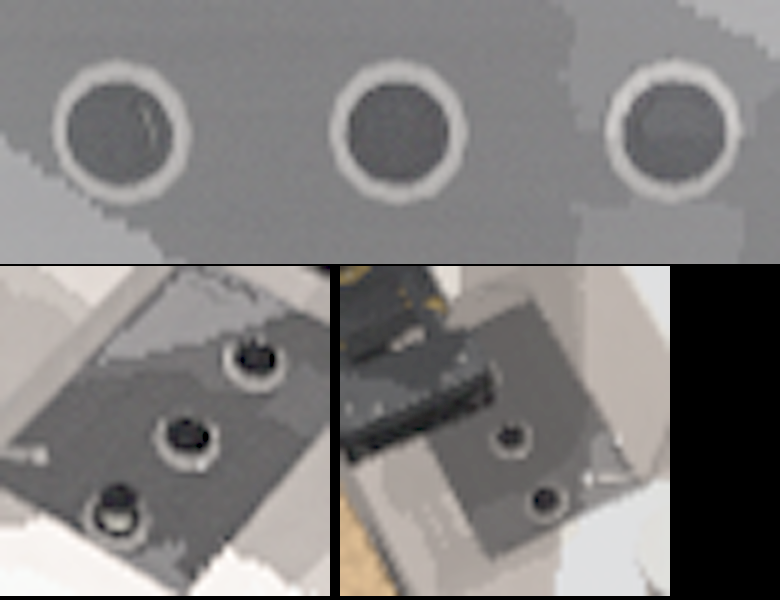

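The front breaker is the popped one: its pale shaft shows in the side crop at (117,520). The target is about (0.502, -0.206), with the tip ending near z = 0.174.

```bash
python3 - <<'E'
from h import *
plan((.502,-.206,.29,5.2),(.502,-.206,.215,5.2),step=.03)
E
```

```text
6 [[-1.88, -2.02, 0.2], [-1.88, -2.02, 0.2], [-1.88, -2.02, 0.2], [0.0, 0.0, 2.5], [0.0, 0.0, 2.5], [0.0, 0.0, 2.5]] [np.float64(-0.0), np.float64(-0.0), np.float64(-0.0), np.float64(-0.0), np.float64(-0.0), np.float64(-0.0)]
```

Call:
arm_command(translation=[[-1.9, -2, 0.2], [-1.9, -2, 0.2], [-1.9, -2, 0.2], [0, 0, 0], [0, 0, 2.2], [0, 0, 2.2], [0, 0, 2], [0, 0, 0], [0, 0, 0]], twist=[0, 0, 0, 0, 0, 0, 0, 0, 0])

```text
time_s: 10.62
tool_pos: [0.5049, -0.2011, 0.2205]
tool_rot: [178.9, -1.4, 5.8]
force: [0.2, -0.2, 0.4]
grip_width: 0.0006
```

```bash
python3 - <<'E'
from h import *
o=telemetry.get_obs();print(o['tool_pos'],o['tool_rot'],o['force'])
plan((.502,-.206,.205,5.2),(.502,-.206,.186,5.2),step=.01)
E
```

```text
[ 0.50494033 -0.20113044  0.22051671] [178.93017346  -1.39972876   5.77043413] [ 0.20809032 -0.21572669  0.36367346]
4 [[-0.17, 0.23, 0.78], [-0.17, 0.23, 0.78], [0.0, 0.0, 0.95], [0.0, 0.0, 0.95]] [np.float64(0.3), np.float64(0.3), np.float64(-0.0), np.float64(-0.0)]
```

Call:
arm_command(translation=[[-0.2, 0.3, 0.8], [-0.2, 0.3, 0.8], [0, 0, 0.9], [0, 0, 0.6], [0, 0, 0]], twist=[0.3, 0.3, 0, 0, 0])

```text
time_s: 11.25
tool_pos: [0.503, -0.209, 0.1887]
tool_rot: [178.9, -1.5, 5.1]
force: [-0.2, 1.2, -0.3]
grip_width: 0.0001
```

Call:
arm_command(translation=[[0, -0.2, 0.4], [0, 0, 0.4], [0, 0, 0.4], [0, 0, 0.3]], twist=[0, 0, 0, 0])

```text
time_s: 11.75
tool_pos: [0.5034, -0.2068, 0.1741]
tool_rot: [179.0, -1.5, 5.1]
force: [-5.0, 2.9, 16.2]
grip_width: 0.0003
```

Call:
arm_command(translation=[[0, 0, 0.3], [0, 0, 0.3]], twist=[0, 0])

```text
time_s: 12.0
tool_pos: [0.5035, -0.2068, 0.1737]
tool_rot: [179.2, -1.6, 5.1]
force: [-10.6, 3.9, 25.4]
grip_width: 0.0006
```

The finger met a firm stop at z = 0.1737, and 0.174 was expected. Withdrawing straight up, then out.

Call:
arm_command(translation=[[0, 0, -1], [0, 0, -3], [0, 0, -4], [0, 1, -4], [0, 4, -3], [0, 5, 0], [0, 5, 0], [0, 0, 0], [0, 0, 0]], twist=[0, 0, 0, 0, 0, 0, 0, 0, 0])

```text
time_s: 13.12
tool_pos: [0.516, -0.3575, 0.3301]
tool_rot: [178.9, -1.8, 5.5]
force: [0.8, 0.5, -1.1]
grip_width: 0.0004
```

```bash
python3 - <<'E'
from h import *
o=telemetry.get_obs();print(o['tool_pos'],o['force'])
i=cam('side')['img']
a=cv2.resize(i[130:290,290:490],(550,440));b=cv2.resize(i[210:260,355:405],(250,250),interpolation=cv2.INTER_CUBIC)
o=np.zeros((440,800,3),np.uint8);o[:,:550]=a;o[:250,550:]=255*(b/255.)**.5;cv2.imwrite('pics/end.png',o)
E
```

```text
[ 0.51598962 -0.357524    0.33012942] [ 0.78096357  0.49335286 -1.06945571]
```

View pics/end.png

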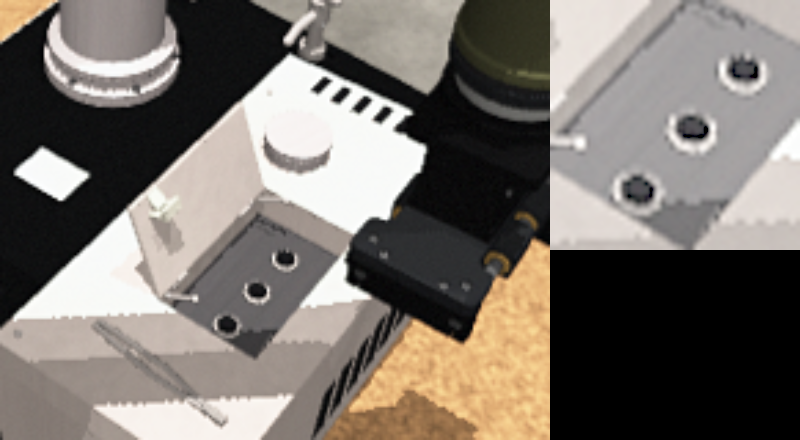

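The flap rests open at (195,190), all three breakers now look alike, and the tweezers and tin are in place. Handing in.

```bash
python3 -c "
from h import *
print(env.sign_off())"
```

```text
the job is handed in; nothing more can be done
None
```

The job is done and handed in at about 13 s of robot time; the sign-off reports no verdict.

- **Flap:** I pressed it at the ridges to its stop, reading about 30 N at the wrist. It sprang ajar, and I pushed it over with the shut fingers until it fell open.
- **Button:** The popped breaker was the front one. I pressed it to a firm stop at tip z = 0.1737 m, against an expected 0.174 m, reading about 25 N.

**Last checks:** the final side picture shows the flap leaning open past upright. The three breakers look alike with no pale shaft showing, and the tweezers and tin look unmoved. The arm is clear, with about 1 N of noise on the force reading. I did not measure the flap's final angle, and the last crop did not show the vial, spray bottle, beaker or wash bottle. No check failed or disagreed.

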